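Hold a tenoned rail home against a sprung stop

ROBOT

A 6-joint arm with a two-finger parallel gripper is mounted at the origin on a cart in front of the work surface, level with it; the furniture and walls round the work are solid. World frame = base frame: x ahead of the robot, y to its left, z up, the work surface at z = 0. Lengths are in mm, angles in rad, forces in N, time in s.
With the tool pointing down it reaches from about 350 to 975 mm from the base axis. Payload 7.1 kg.
Tool frame: the origin (TCP) lies between the finger pads; the fingertips stand 14 mm ahead of it and the grasp point (between the pads) lies 5 mm behind it; z points along the fingers, y is the line along which they close (so a half turn about z gives the same grasp; the last joint's range is limited). The gripper opens to 88 mm and grips with 3 to 60 N. Pads are 20 mm wide; open, the fingers measure 115 mm over their backs; the gripper's body (75 mm by 178 mm) begins 61 mm behind the grasp point.
Start: joints at [1.294, 0.423, 1.63, -0, 1.089, -0.019], TCP at [159.315, 604.337, 216.375] pointing down, gripper open.
Joint ranges: [-3, 3], [-0.9, 2.11], [0.09, 2.58], [-1.31, 4.45], [0.11, 2.69], [-2.54, 2.54]. Speed limits (rad/s): [2.39, 2.39, 3.01, 3.14, 3.14, 3.14].

INTERFACE

Orientations are given as a rotation vector (axis times angle).
In Python, from workcell import ctrl gives the robot as it stands. The module is installed in compiled form; this text tells all that it offers.
- The arm moves only by the tool servo_tool, never from a script. Its argument "plan" is a list of rows, each a list of 3 entries, a list of its own where there are three numbers: the closure, from 0 (fully open) to 1 (shut), then the shift along the world's x, y, z in mm, then the turn about the world's z in degrees. In form: [[hand, [x, y, z], yaw], ...]. A call has 1 to 10 rows; each row is the pose to reach, as a shift and turn from the pose commanded when the call began; what a row does not reach only later rows make up. A row lasts 1/12 s, in which the tool goes at most 41.7 mm and 7.16 degrees, less where a joint would pass 70% of its speed; a pose out of reach is approached as far as the arm can. A call with a gripper value outside its range is refused whole. The fingers move at their own pace and stop on an object; the grip force is fixed at half the most. Time passes only in rows, so rows that repeat a pose let the fingers close. It gives the time, the measured TCP pose, the force, the opening and the grip force at its end, in the units of the state.
- ctrl.get_obs(): the state, without advancing time (a new reading comes with each control period).
- ctrl.get_image(name): name is "scene" or "top"; returns the picture (420x560x3 uint8, blue, green, red); there is no depth.
- ctrl.camera_info(name): a dict with "fovy" (degrees; the focal length in pixels is half the picture's height over the tangent of half this angle, whatever the lens; pixels are square), "cx", "cy" (the principal point, pixels), "rvec" (rotation vector, rad) and "tvec" (3), from world to camera coordinates, as OpenCV has them. Camera axes: x right, y down, z forward; pixel columns grow to the right and rows downward; lengths in mm; the calibration is good to about 2 mm. A picture is of the moment at which its call begins. camera_info takes no time and is no camera call.
- ctrl.close_job(): hands the job in; it is judged then, once.
The state is a dict: "t": time; "qpos": joint angles; "qvel": joint speeds; "joint_torque": joint torques, N m; "ee_pos": TCP position; "orientation": TCP orientation; "ft_force": force on the tool from outside, world axes, zero at the start; "moment": the same for the moment, N m; "width": finger opening in mm; "grasp_force": force on a finger pad.
Only numpy, scipy, OpenCV 4.12 (cv2) and the standard library are available. Lean on these libraries where they do the work, as an engineer would, in place of code of your own. Each camera call takes 0.05 s, during which the arm holds its last target. There are 200 camera calls.

TASK

Lay the tenoned wooden rail down in the channel of the stop jig with its tenon towards the stop, then push it along the channel so that the tenon drives back the sprung plunger and both shoulders of the rail bear hard against the steel stop. Do not let go: the program finishes with the robot still pressing the rail home, lying flat in the channel, as if someone were about to mark and drill it. Leave the bit box, tape measure and masking tape where they are.

Things in the scene. Friction and masses are not known exactly. Their poses are not given: they have to be found in the camera images.
- rail: Loose pale hardwood rail, about 0.16 kg (varies): a block 110 (x) x 38 (y) x 40 mm (z) with a stub tenon 20 wide x 24 high x 24 mm long in the middle of its +x end. Origin: centre of the underside of the 110 mm block, tenon not counted. Starts flat on the bench; grip it across its 38 mm width near the origin. Pressing it down on the channel floor makes it drag.
- tenon_tip (a point): Centre of the tenon's end face, 79 mm along +x from the rail's origin and 20 mm above its underside.
- jig: Stop jig, fixed, its place and yaw vary. Plywood base 250 x 130 x 18 mm (x -120 to +130), origin at bench level under the channel's middle line. The channel runs along x, 46 mm wide between two dark guide rails 14 mm high (tops 32 mm above the bench), x -120 to +55, open at its -x end. At +x stand the stop and, behind it, the plunger housing (58 mm above the bench).
- jig_home (a point): On the channel's floor (18 mm above the bench) at the jig's x = y = 0: where the rail's origin lies when its shoulders meet the stop. The point's axes are the jig's.
- stop: Fixed steel stop: two square posts, 30 x 30 mm, their tops 60 mm above the bench, with a 30 mm wide slot between them that is open above. Its faces towards the channel lie at jig x = +55 mm; the tenon goes into the slot and the rail's shoulders meet these faces. Origin: that of the jig.
- plunger (a joint): Travel of the sprung steel plunger in the slot, m: 0 = out, grows as it is pushed along the jig's +x. Its 18 mm round head is 38 mm above the bench, 10 mm inside the slot. The spring gives 3 N at first and 8 N at 14 mm, where the shoulders meet the stop (the plunger alone could go 18 mm). It pushes the rail back if let go; 15 to 20 N along the channel seats it well.
- plunger_face (a point): Centre of the plunger's head, the face that the tenon pushes; at jig x = +65 mm when out.
- bits: Bystander: small dark blue box, 46 x 70 x 24 mm, origin at the centre of its underside.
- measure: Bystander: yellow tape measure, 60 x 68 x 40 mm, origin at the centre of its underside.
- masking_tape: Bystander: roll of tan masking tape lying flat, 93 mm in diameter, 24 mm high, origin at the centre of its underside.

How it is judged:
By the outcome, as a careful person would: the job done as asked, in the order asked, and still so for the second after the job is handed in, while the arm keeps its last pose, push and grip.
It also fails if it takes over 48 s, if anything falls off the work surface, if the arm or the gripper's body presses on something with over 40 N, if the wrist force passes 120 N, or if a joint passes its speed limit or range.

## Working session

There is one attempt and no reset: what is moved stays moved. The work goes in short steps, Python scripts to look and compute and a tool call to move; the robot and the scene stay as the last step left them, time stands still between calls to the robot, and variables do not carry over. Pictures are saved under pics/ and viewed, at most 10 in all, crops included, and the job is handed in when it is done.

Besides the shell and the picture viewer there is one more tool, called after "Call:" as name([rows], argument=value, ...), one row to a line, values as JSON. servo_tool: Moves the arm, as the interface text tells. Its arguments: {"type":"object","properties":{"plan":{"type":"array"}},"required":["plan"]}

```bash
mkdir -p pics; cat > h.py <<'E'
import numpy as np, cv2
from workcell import ctrl
def cam(n):
    c=ctrl.camera_info(n); f=210/np.tan(np.radians(c["fovy"])/2)
    K=np.array([[f,0,c["cx"]],[0,f,c["cy"]],[0,0,1]]); return K,np.array(c["rvec"],float),np.array(c["tvec"],float)
def ray(n,uv,z):
    K,r,t=cam(n);R=cv2.Rodrigues(r)[0]
    d=R.T@np.linalg.solve(K,[uv[0],uv[1],1]);o=-R.T@t.ravel()
    return o+d*(z-o[2])/d[2]
def proj(n,P):
    K,r,t=cam(n);return cv2.projectPoints(np.array(P,float).reshape(-1,1,3),r,t,K,None)[0][:,0]
E
python3 - <<'E'
from h import *
for n in("top","scene"): cv2.imwrite(f"pics/{n}0.png",ctrl.get_image(n)); print(ctrl.camera_info(n))
print(ctrl.get_obs())
E
```

```text
{'fovy': 45.04111785658144, 'cx': 278.1158902206901, 'cy': 200.5359130080313, 'rvec': array([ 2.20140022, -2.15798748,  0.04964877]), 'tvec': array([ 154.74840719,  476.22588768, 1466.64509121])}
{'fovy': 44.89915380594879, 'cx': 288.9821526453071, 'cy': 213.67835356632148, 'rvec': array([ 2.25442184, -0.8106156 ,  0.35480557]), 'tvec': array([-279.45918294,  336.34670839, 1292.97613345])}
{'t': 0.1, 'qpos': array([ 1.29400214e+00,  4.23775915e-01,  1.63057273e+00, -1.13751230e-06,
        1.08856612e+00, -1.90097868e-02]), 'qvel': array([ 0.00078999, -0.00090669, -0.00299029, -0.00044187,  0.00059291,
        0.00070138]), 'joint_torque': array([-1.25339029e-03, -5.45611882e+01, -2.74322301e+01,  6.44068583e-02,
        1.88247801e-02, -6.21368940e-05]), 'ee_pos': array([159.18668768, 603.89058518, 215.68829096]), 'orientation': array([-4.03780715e-01, -3.11534002e+00,  2.05421133e-03]), 'ft_force': array([ 0.88728025, -0.46754056, -0.31325335]), 'moment': array([ 0.02021667,  0.05899554, -0.0218702 ]), 'grasp_force': 0.0, 'width': 87.71363739857432}
```

View pics/top0.png

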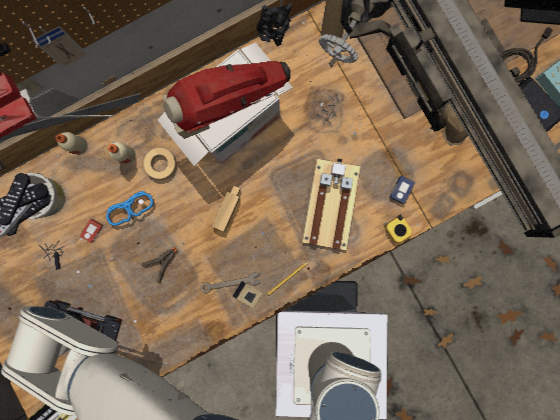

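View pics/scene0.png

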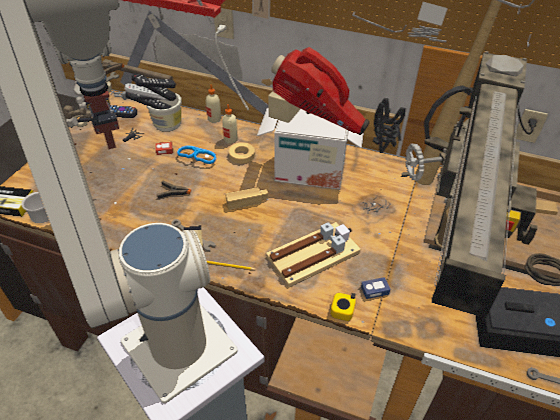

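The top view has the rail at about (227,210), tenon pointing up and right, and the jig at about (332,205), stop at the far end. I'll enlarge both.

```bash
python3 - <<'E'
from h import *
a=np.mean([ctrl.get_image("top").astype(float) for _ in range(3)],0).astype(np.uint8)
cv2.imwrite("pics/c1.png",cv2.resize(a[150:260,205:365],None,fx=5,fy=5,interpolation=cv2.INTER_CUBIC))
b=ctrl.get_image("scene")
cv2.imwrite("pics/c2.png",cv2.resize(b[175:295,215:370],None,fx=5,fy=5,interpolation=cv2.INTER_CUBIC))
E
```

```text
(no output)
```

View pics/c1.png

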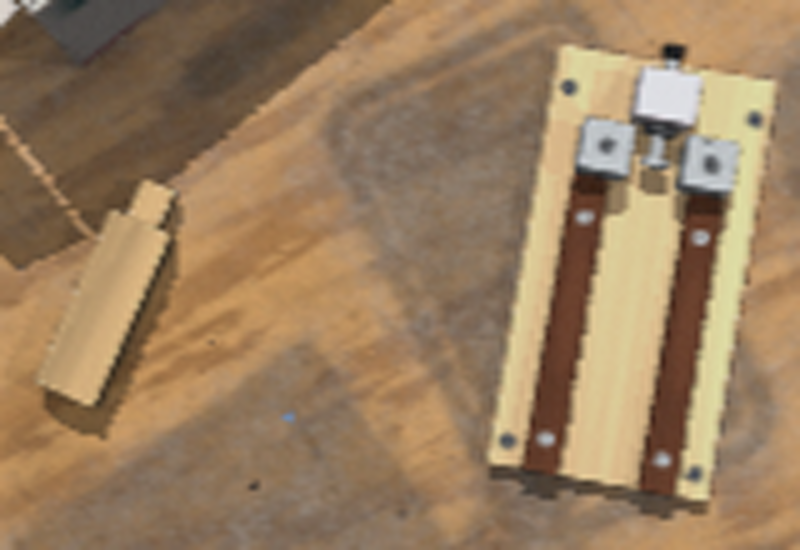

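View pics/c2.png

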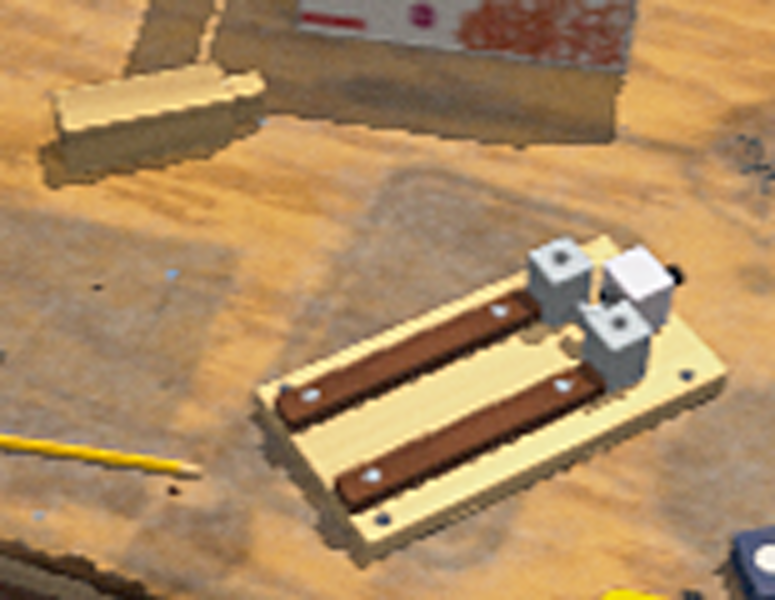

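```bash
cat > fit.py <<'E'
from h import *
from scipy.optimize import least_squares
O={"top":(205,150),"scene":(215,175)}
def fit(obs,x0,cams=("top","scene")):
    def pts(x,P):
        c,s=np.cos(x[2]),np.sin(x[2]);P=np.array(P,float)
        return np.c_[x[0]+c*P[:,0]-s*P[:,1],x[1]+s*P[:,0]+c*P[:,1],P[:,2]]
    def f(x):
        return np.concatenate([(proj(n,pts(x,[p for p,_ in obs[n]]))-(np.array([q for _,q in obs[n]])+.5)/5+.5-O[n]).ravel() for n in cams])
    r=least_squares(f,x0,x_scale=[10,10,.1],loss="soft_l1");return r.x,np.abs(f(r.x)).round(1)
rail={"top":[((-55,19,40),(38,383)),((-55,-19,40),(97,405)),((55,-19,40),(168,232)),((55,19,40),(110,210)),((79,10,32),(146,181)),((79,-10,32),(177,193))],
"scene":[((-55,19,40),(55,98)),((-55,-19,40),(62,130)),((55,-19,40),(225,98)),((55,19,40),(213,65))]}
jig={"top":[((-120,65,18),(490,465)),((-120,-65,18),(708,500)),((130,-65,18),(777,82)),((130,65,18),(561,45))],
"scene":[((-120,65,18),(258,390)),((-120,-65,18),(362,543)),((130,-65,18),(727,372)),((130,65,18),(605,237))]}
if __name__=="__main__":
  for o in(rail,jig):
    g=ray("top",(np.mean([q for _,q in o["top"]],0)/5+O["top"]),30)
    for c in(("top","scene"),("top",),("scene",)):
        x,e=fit(o,[g[0],g[1],-.3],c);print(c,x[:2].round(1),np.degrees(x[2]).round(2),e)
  R=cv2.Rodrigues(ctrl.get_obs()["orientation"])[0];print(R.round(3))
E
python3 fit.py
```

```text
('top', 'scene') [436.6 315.5] -21.99 [0.6 0.4 0.3 1.2 0.7 0.7 0.2 0.  0.5 0.4 0.4 0.1 0.5 0.7 0.8 0.8 1.7 0.3
 0.9 0.8]
('top',) [437.4 315. ] -21.85 [0.3 0.1 0.1 0.9 0.8 0.4 0.4 0.3 0.4 0.7 0.3 0.4]
('scene',) [434.4 316.9] -22.33 [1.3 0.7 0.1 0.8 0.9 0.4 0.2 0.7]
('top', 'scene') [460.5   9.7] -8.89 [0.7 0.1 0.1 0.8 0.3 0.  0.3 0.2 0.7 0.  1.4 0.4 0.6 0.1 0.  0.4]
('top',) [460.9   9.1] -8.59 [0.3 0.1 0.3 0.6 0.3 0.2 0.3 0.2]
('scene',) [459.8  10.7] -9.43 [1.1 0.4 0.5 0.2 0.3 0.4 0.  0.3]
[[-0.967  0.255 -0.   ]
 [ 0.255  0.967 -0.001]
 [ 0.    -0.001 -1.   ]]
```

Call:
servo_tool([
  [0, [278, -289, -60], -7.1],
  [0, [278, -289, -60], -7.1],
  [0, [278, -289, -60], -7.1],
  [0, [278, -289, -60], -7.1],
  [0, [278, -289, -60], -7.1],
  [0, [278, -289, -60], -7.1],
  [0, [278, -289, -60], -7.1],
  [0, [278, -289, -60], -7.1],
  [0, [278, -289, -60], -7.1],
  [0, [278, -289, -60], -7.1],
])

```text
t: 1.13
ee_pos: [439.0, 312.9, 156.1]
orientation: [0.598, 3.084, -0.0]
ft_force: [0.7, 0.6, -0.5]
width: 87.9
grasp_force: 0.0
```

Call:
servo_tool([
  [0, [0, 0, -40], 0],
  [0, [0, 0, -70], 0],
  [0, [0, 0, -70], 0],
  [0, [0, 0, -70], 0],
  [0, [0, 0, -70], 0],
])

```text
t: 1.55
ee_pos: [437.8, 316.0, 87.5]
orientation: [0.595, 3.084, 0.001]
ft_force: [1.0, 1.1, 0.5]
width: 87.7
grasp_force: 0.0
```

```bash
python3 - <<'E'
from h import *
o=ctrl.get_obs();print(o["ee_pos"],o["qvel"].round(3))
a=ctrl.get_image("top");b=ctrl.get_image("scene")
f=lambda i:cv2.resize(i,(400,550),interpolation=cv2.INTER_CUBIC)
cv2.imwrite("pics/g1.png",np.hstack([f(a[155:265,190:270]),f(b[115:225,205:285])]))
E
```

```text
[437.79125223 316.0104519   87.48953688] [ 0.005 -0.024 -0.01   0.001 -0.006 -0.001]
```

View pics/g1.png

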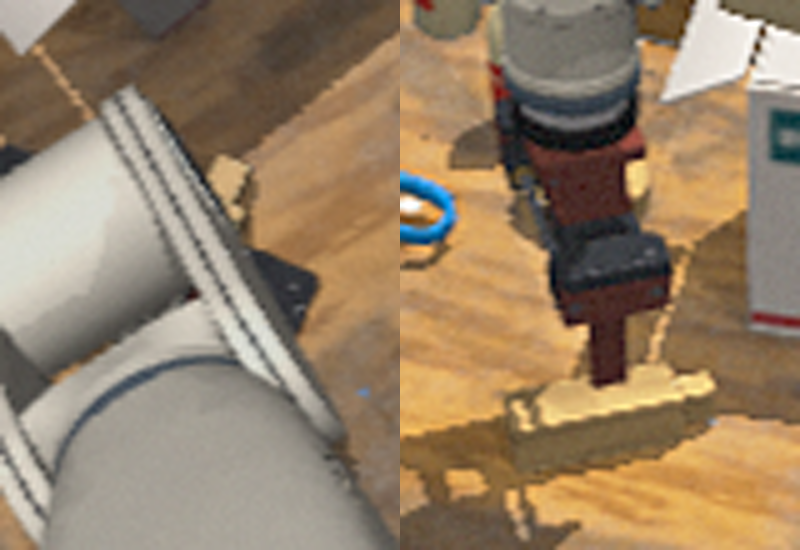

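The gripper is over the rail's middle, with the near finger at about (607,380) in the right crop. Next I lower it and grip.

Call:
servo_tool([
  [0, [0, 0, -30], 0],
  [0, [0, 0, -54], 0],
  [0, [0, 0, -54], 0],
  [0, [0, 0, -54], 0],
  [1, [0, 0, -54], 0],
  [1, [0, 0, -54], 0],
  [1, [0, 0, -54], 0],
  [1, [0, 0, -54], 0],
  [1, [0, 0, -54], 0],
  [1, [0, 0, -54], 0],
])

```text
t: 2.48
ee_pos: [437.5, 315.4, 32.8]
orientation: [0.596, 3.084, 0.001]
ft_force: [0.6, 0.3, -1.1]
width: 51.1
grasp_force: 0.0
```

Call:
servo_tool([
  [1, [0, 0, 0], 0],
  [1, [0, 0, 0], 0],
  [1, [0, 0, 0], 0],
])

```text
t: 2.73
ee_pos: [437.5, 315.6, 32.5]
orientation: [0.596, 3.084, 0.001]
ft_force: [-0.4, 0.3, 1.3]
width: 37.1
grasp_force: 30.0
```

Call:
servo_tool([
  [1, [0, 0, 35], 0],
  [1, [0, 0, 70], 0],
  [1, [0, -25, 90], 3],
  [1, [-10, -65, 90], 8],
  [1, [-21, -105, 90], 13.1],
  [1, [-21, -145, 90], 13.1],
  [1, [-21, -185, 90], 13.1],
  [1, [-21, -225, 90], 13.1],
  [1, [-21, -265, 90], 13.1],
  [1, [-21, -299, 90], 13.1],
])

```text
t: 3.57
ee_pos: [415.5, 14.2, 122.3]
orientation: [-0.24, -3.132, 0.0]
ft_force: [1.1, 0.7, -0.9]
width: 37.1
grasp_force: 30.0
```

Call:
servo_tool([
  [1, [0, 0, 0], 0],
  [1, [0, 0, 0], 0],
  [1, [0, 0, -30], 0],
  [1, [0, 0, -30], 0],
  [1, [0, 0, -30], 0],
  [1, [0, 0, -30], 0],
])

```text
t: 4.07
ee_pos: [416.1, 17.2, 92.7]
orientation: [-0.238, -3.132, 0.0]
ft_force: [-0.1, 0.7, -0.5]
width: 36.8
grasp_force: 30.0
```

```bash
python3 - <<'E'
from h import *
o=ctrl.get_obs();print(o["ee_pos"],o["orientation"],o["width"],o["ft_force"])
a=ctrl.get_image("top");b=ctrl.get_image("scene")
f=lambda i:cv2.resize(i,(400,550),interpolation=cv2.INTER_CUBIC)
cv2.imwrite("pics/g2.png",cv2.resize(b[175:295,245:370],(625,600),interpolation=cv2.INTER_CUBIC))
cv2.imwrite("pics/t2.png",cv2.resize(a[150:260,270:370],(500,550),interpolation=cv2.INTER_CUBIC))
E
```

```text
[416.13668944  17.23257241  92.65831542] [-2.37631125e-01 -3.13165953e+00  3.47338251e-05] 36.764882902406335 [-0.07355033  0.65011266 -0.4669312 ]
```

View pics/g2.png

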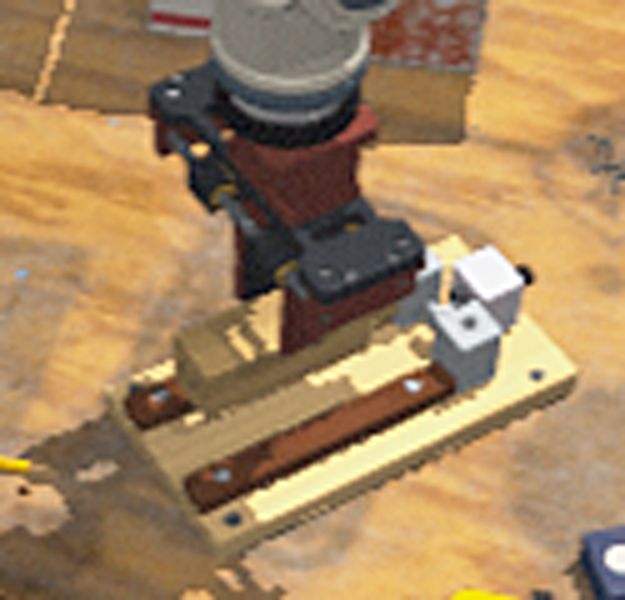

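```bash
python3 - <<'E'
from h import *
for (x,y,yaw,P) in ((416.3,16.5,-8.75,[(-55,19,100),(-55,-19,100),(-55,-19,60)]),(460.7,9.4,-8.75,[(-120,37,32),(-120,23,32),(-120,-23,32),(-120,-37,32),(55,38,60),(55,-38,60),(-120,23,18),(-120,-23,18)])):
    P=np.array(P,float);a=np.radians(yaw);c,s=np.cos(a),np.sin(a)
    W=np.c_[x+c*P[:,0]-s*P[:,1],y+s*P[:,0]+c*P[:,1],P[:,2]]
    print(((proj("scene",W)-(245,175))*5).round(),"\n",((proj("top",W)-(270,150))*5).round())
E
```

```text
[[173. 334.]
 [208. 379.]
 [207. 426.]] 
 [[253. 444.]
 [322. 456.]
 [315. 455.]]
[[127. 405.]
 [139. 422.]
 [180. 476.]
 [192. 494.]
 [381. 259.]
 [455. 342.]
 [139. 437.]
 [179. 492.]] 
 [[209. 471.]
 [233. 476.]
 [312. 490.]
 [336. 494.]
 [262. 168.]
 [394. 191.]
 [232. 475.]
 [310. 489.]]
```

View pics/t2.png

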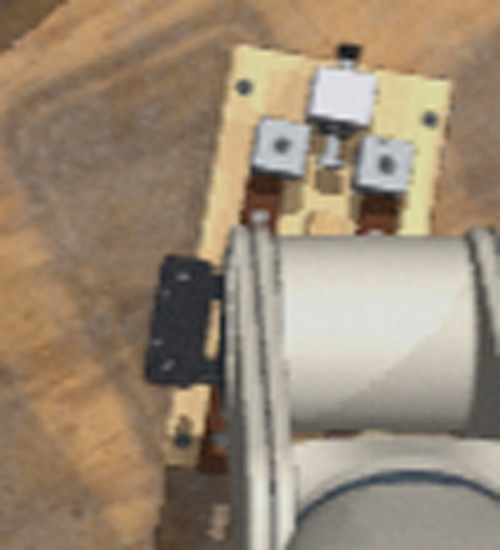

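Held level over the channel, with the tenon tip at about (327,215) in line with the slot at about (332,160). I'll lower it and watch the force.

Call:
servo_tool([
  [1, [0, 0, -20], 0],
  [1, [0, 0, -25], 0],
  [1, [0, 0, -29], 0],
  [1, [0, 0, -33], 0],
  [1, [0, 0, -37], 0],
  [1, [0, 0, -40], 0],
  [1, [0, 0, -41], 0],
  [1, [0, 0, -41], 0],
  [1, [0, 0, -41], 0],
])

```text
t: 4.92
ee_pos: [416.4, 16.3, 51.5]
orientation: [0.24, 3.132, 0.0]
ft_force: [0.6, -0.6, -0.8]
width: 37.2
grasp_force: 30.0
```

```bash
python3 - <<'E'
from h import *
o=ctrl.get_obs();print(o["ee_pos"],o["moment"],o["width"],o["ft_force"])
b=ctrl.get_image("scene");a=ctrl.get_image("top")
cv2.imwrite("pics/g3.png",np.hstack([cv2.resize(b[205:285,255:335],(480,480),interpolation=cv2.INTER_CUBIC),cv2.resize(a[160:220,310:350],(320,480),interpolation=cv2.INTER_CUBIC)]))
E
```

```text
[416.39123247  16.31516024  51.4760583 ] [0.03113389 0.00954034 0.05627533] 37.17972916990255 [ 0.56456453 -0.59779356 -0.83282337]
```

View pics/g3.png

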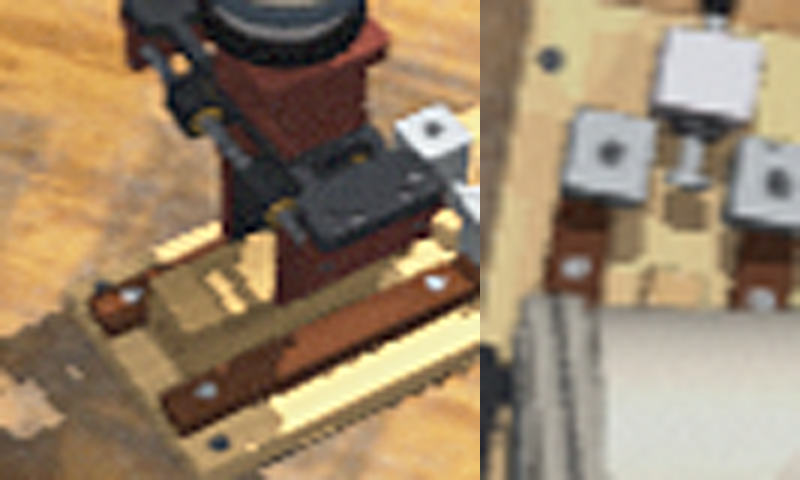

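The rail sits between the guides with clearance, not yet touching the floor. I'll settle it and start along the channel.

Call:
servo_tool([
  [1, [0, 0, -0.6], 0],
  [1, [0, 0, -1.2], 0],
  [1, [0, 0, -1.2], 0],
  [1, [0, 0, -1.2], 0],
])

```text
t: 5.35
ee_pos: [416.5, 16.4, 50.4]
orientation: [0.24, 3.132, 0.0]
ft_force: [-1.2, 1.1, 3.1]
width: 37.2
grasp_force: 30.0
```

Call:
servo_tool([
  [1, [7, -1.1, 0], 0],
  [1, [14, -2.2, 0], 0],
  [1, [21, -3.2, 0], 0],
  [1, [26, -4, 0], 0],
  [1, [26, -4, 0], 0],
  [1, [26, -4, 0], 0],
  [1, [26, -4, 0], 0],
])

```text
t: 5.93
ee_pos: [441.5, 12.3, 50.3]
orientation: [-0.24, -3.131, 0.0]
ft_force: [-4.2, -1.3, 5.6]
width: 37.0
grasp_force: 30.0
```

Call:
servo_tool([
  [1, [4, -0.6, 0], 0],
  [1, [8, -1.2, 0], 0],
  [1, [12, -1.8, 0], 0],
  [1, [15, -2.3, 0], 0],
  [1, [15, -2.3, 0], 0],
  [1, [15, -2.3, 0], 0],
  [1, [15, -2.3, 0], 0],
])

```text
t: 6.52
ee_pos: [451.5, 10.4, 50.0]
orientation: [-0.24, -3.121, 0.001]
ft_force: [-15.3, 3.5, 21.5]
width: 37.2
grasp_force: 30.0
```

The floor is taking 21 N, which adds drag. I'll raise the command a little.

Call:
servo_tool([
  [1, [0, 0, 1], 0],
  [1, [0, 0, 1.5], 0],
  [1, [0, 0, 1.5], 0],
  [1, [0, 0, 1.5], 0],
  [1, [0, 0, 1.5], 0],
])

```text
t: 6.93
ee_pos: [454.3, 10.0, 50.9]
orientation: [-0.24, -3.126, 0.001]
ft_force: [-6.8, 0.7, -0.2]
width: 36.8
grasp_force: 30.0
```

Call:
servo_tool([
  [1, [3, -0.5, 0], 0],
  [1, [6, -0.9, 0], 0],
  [1, [6, -0.9, 0], 0],
  [1, [6, -0.9, 0], 0],
  [1, [6, -0.9, 0], 0],
])

```text
t: 7.35
ee_pos: [459.7, 9.1, 50.7]
orientation: [-0.24, -3.125, 0.001]
ft_force: [-6.6, -0.6, 0.3]
width: 36.8
grasp_force: 30.0
```

Call:
servo_tool([
  [1, [2, -0.3, 0], 0],
  [1, [4, -0.6, 0], 0],
  [1, [4, -0.6, 0], 0],
  [1, [4, -0.6, 0], 0],
  [1, [4, -0.6, 0], 0],
])

```text
t: 7.77
ee_pos: [461.5, 8.7, 50.5]
orientation: [-0.239, -3.121, 0.001]
ft_force: [-10.7, 1.1, 5.4]
width: 36.8
grasp_force: 30.0
```

Call:
servo_tool([
  [1, [1.5, -0.2, 0.3], 0],
  [1, [3, -0.5, 0.6], 0],
  [1, [3, -0.5, 0.6], 0],
  [1, [3, -0.5, 0.6], 0],
  [1, [3, -0.5, 0.6], 0],
])

```text
t: 8.18
ee_pos: [461.6, 8.5, 50.5]
orientation: [-0.239, -3.116, 0.001]
ft_force: [-17.8, 4.1, 6.7]
width: 36.8
grasp_force: 30.0
```

Call:
servo_tool([
  [1, [0.5, -0.1, -0.3], 0],
  [1, [1, -0.2, -0.6], 0],
  [1, [1, -0.2, -0.6], 0],
  [1, [1, -0.2, -0.6], 0],
  [1, [1, -0.2, -0.6], 0],
  [1, [1, -0.2, -0.6], 0],
])

```text
t: 8.68
ee_pos: [461.6, 8.6, 50.2]
orientation: [-0.239, -3.114, 0.001]
ft_force: [-21.2, 6.5, 15.3]
width: 37.3
grasp_force: 30.0
```

```bash
python3 - <<'E'
from h import *
o=ctrl.get_obs();print(o["ee_pos"],o["moment"],o["ft_force"]);print(cv2.Rodrigues(o["orientation"])[0].round(4))
b=ctrl.get_image("scene");a=ctrl.get_image("top")
cv2.imwrite("pics/g4.png",np.hstack([cv2.resize(b[205:285,265:345],(480,480),interpolation=cv2.INTER_CUBIC),cv2.resize(a[160:220,310:350],(320,480),interpolation=cv2.INTER_CUBIC)]))
E
```

```text
[461.58721956   8.56685981  50.19558814] [0.902471   3.94371747 0.04222864] [-21.22160775   6.51421692  15.26469105]
[[-9.881e-01  1.526e-01 -1.890e-02]
 [ 1.526e-01  9.883e-01  9.000e-04]
 [ 1.880e-02 -2.000e-03 -9.998e-01]]
```

View pics/g4.png

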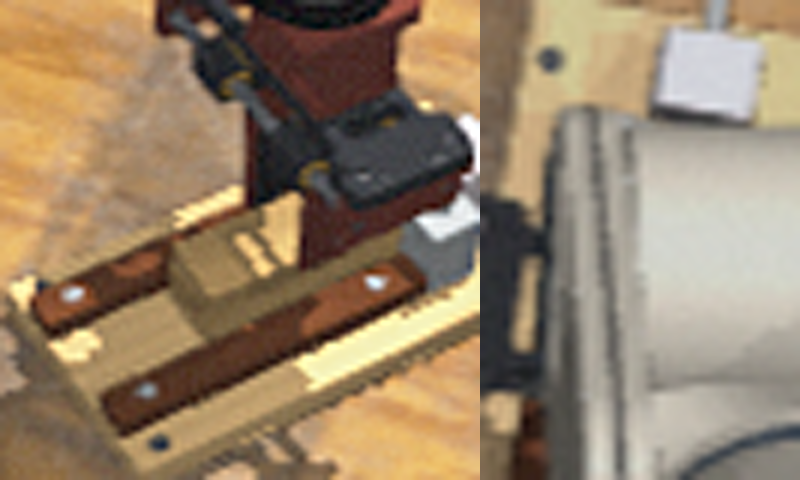

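The rail lies between the guides, driven up to the posts at about (435,240). The push has stalled at about 22 N. I'll check that it holds steady.

Call:
servo_tool([
  [1, [0, 0, 0.2], 0],
  [1, [0, 0, 0.2], 0],
  [1, [0, 0, 0.2], 0],
  [1, [0, 0, 0.2], 0],
  [1, [0, 0, 0.2], 0],
  [1, [0, 0, 0.2], 0],
  [1, [0, 0, 0.2], 0],
  [1, [0, 0, 0.2], 0],
])

```text
t: 9.45
ee_pos: [461.6, 8.6, 50.2]
orientation: [-0.239, -3.113, 0.001]
ft_force: [-20.7, 5.3, 12.8]
width: 37.0
grasp_force: 30.0
```

```bash
python3 -c "
from workcell import ctrl
print(ctrl.close_job())"
```

```text
the job is handed in; nothing more can be done
None
```

I handed the job in with the rail in the channel and the gripper still pressing it against the stop at about 21 N; forward travel had stalled at the expected home position. The tool leaned about 1° nose-down under load, so I judged the rail flat from its height and the force on the floor rather than seeing it directly.

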